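# Close the tea caddy with its double lid, then lift off only the outer cap

## Task

Pick up the caddy's double lid from the coaster as one nested piece (wooden inner lid with the copper cap sitting on it), lower it without dropping until the inner lid is fully home in the mouth of the white tea caddy, and let go of it. Then lift the copper cap alone, leaving the inner lid seated and untouched, and finish while still holding the cap still and upright about 10 cm above the inner lid. Keep the cap on the inner lid until it is seated, and do not upset or shift the caddy, tea bowl, whisk or glass canister.

Things in the scene. Friction and masses are not known exactly. Their poses are not given: they have to be found in the camera images.
- caddy: White porcelain tea caddy, open on top, loose, about 0.6 kg, upright. Round body 84 mm across up to 66 mm high, then a shoulder to a round neck 58 mm in outer diameter from 75 mm to the rim, 100 mm above its underside. Straight round mouth 50 mm across, hollow below. Origin: centre of its underside; z up.
- caddy_rim (a point): Centre of the caddy's mouth, level with the rim, 100 mm above the caddy's underside; z up.
- inner_lid: Loose inner lid, about 70 g, round about z (up). Cork plug 46 mm across, 14 mm long, lowest 5 mm tapered to 40 mm; then a light wooden band 60 mm across, 14 to 32 mm up (wider than the cap: gripped here it carries both); then a boss 38 mm across, 8 mm high, under the cap. Stands on the coaster. Origin: centre of the plug's underside; 86 mm above the caddy's underside when home, band on the rim.
- inner_lid_top (a point): Centre of the top face of the inner lid's band, 32 mm above the inner lid's origin: the outer cap's underside rests in this plane.
- outer_lid: Outer lid: loose shallow copper cap, about 60 g, 50 mm across, 14 mm high, open below (42 mm wide, 10 mm deep), with a dark wooden knob on top, 20 mm across, 18 mm high (14 to 32 mm above the origin). It sits over the inner lid's boss with 2 mm play all round, not fastened. Origin: centre of its lower rim; z up.
- outer_lid_knob (a point): Centre of the top of the cap's knob, 32 mm above the cap's origin (when nested, 64 mm above the inner lid's origin).
- coaster: Fixed hard silicone coaster, grey-green, 100 mm square, 8 mm thick. Origin: centre of its underside. The nested lid stands near its middle at the start.
- tea_bowl: Bystander: shallow pale blue glass tea bowl, 124 mm in diameter, 48 mm high, loose. Origin: centre of its underside.
- whisk: Bystander: bamboo whisk upside down on a white holder (one loose piece), 60 mm in diameter, 113 mm high. Origin: centre of its underside.
- canister: Bystander: tall glass canister with a clamp lid, 96 mm in diameter (the wire clasp stands out 12 mm more), 186 mm high, loose, 0.9 kg. Origin: centre of its underside.
Mind the look-alikes: they are no part of the job. What is shaped like the outer_lid but turquoise or yellow is not meant.

How it is judged:
By the outcome, as a careful person would: the job done as asked, in the order asked, and still so for the second after the job is handed in, while the arm keeps its last pose, push and grip.
It also fails if it takes over 64 s, if anything falls off the work surface, if the arm or the gripper's body presses on something with over 40 N, if the wrist force passes 120 N, or if a joint passes its speed limit or range.

## Robot

A 6-joint arm with a two-finger parallel gripper is mounted at the origin on the work surface. World frame = base frame: x ahead of the robot, y to its left, z up, the work surface at z = 0. Lengths are in m, angles in rad, forces in N, time in s.
With the tool pointing down it reaches from about 0.3 to 0.95 m from the base axis. Payload 3.1 kg.
Tool frame: the origin (TCP) lies midway between the tips of the shut fingers; the grasp point (between the pads) lies 19 mm behind it; y points along the fingers, z is the direction in which the jaws open and shut, and the axes are right-handed (so a half turn about y gives the same grasp; the last joint's range is limited). The gripper opens to 85 mm and grips with 20 to 120 N. Pads are 22 mm wide; open, the fingers measure 114 mm over their backs; the gripper's body (76 mm by 85 mm) begins 54 mm behind the grasp point. The pads swing forward as they close: fully open they stand 13 mm farther back than shut.
Start: joints at [-1.259, 0.308, 1.634, -0, 1.2, -0.07], TCP at [0.233, -0.58, 0.231] pointing down, gripper open.
Joint ranges: [-3.06, 3.06], [-0.79, 1.96], [0.05, 2.63], [-1.19, 4.34], [0.05, 2.64], [-2.94, 2.94]. Speed limits (rad/s): [2.79, 2.79, 3.14, 3.14, 3.14, 3.14].

## Interface

Orientations are given as [roll, pitch, yaw] about the fixed x, y, z axes, in that order (R = Rz(yaw) Ry(pitch) Rx(roll)).
In Python, from cell import ctrl, eyes, ticket gives the robot as it stands.
- The arm moves only by the tool play_rows, never from a script. Its argument "rows" is text: rows parted by semicolons, each of 6 numbers parted by spaces: the shift along the tool's x, y, z in cm, then the turn, a rotation vector about the tool's x, y, z in degrees. A call has exactly 5 rows; each row shifts and turns the pose as measured when the row begins, along the tool's axes as they then stand; what a row does not reach is not made up. A row lasts 1/8 s, in which the tool goes at most 62.5 mm and 10.7 degrees, less where a joint would pass 70% of its speed; a pose out of reach is approached as far as the arm can. A call with a gripper value outside its range is refused whole. "jaw" is the gripper's target within -1 to 1 (fully open at 1, half-way at 0, shut at -1), set as the call begins (left out, the last holds). The fingers move at their own pace and stop on an object; the grip force is fixed at half the most. Time passes only in rows, so rows that do not move let the fingers close, or fill a call up. It gives the time, the measured TCP pose, the force and the opening at its end, in the units of the state.
- ctrl.sense(): the state, without advancing time (a new reading comes with each control period).
- eyes.camera(name): name is "scene" or "top" or "wrist"; returns the picture (384x512x3 uint8, red, green, blue); there is no depth.
- eyes.camera_params(name): a dict with "vertical_fov" (degrees; the focal length in pixels is half the picture's height over the tangent of half this angle, whatever the lens; pixels are square), "cx", "cy" (the principal point, pixels), "extrinsics" (4x4, takes a point from camera to world coordinates). Camera axes: x right, y up, looking along -z (the intrinsics and any distortion apply to the point x, -y, -z); pixel columns grow to the right and rows downward; lengths in m; the calibration is good to about 2 mm. The wrist camera is an equidistant fisheye: a pixel r from the principal point sees the ray r / f radians off the axis. A picture is of the moment at which its call begins: read the wrist's pose just before it. camera_params takes no time and is no camera call; for the wrist camera it gives the pose at the moment of the call.
- ticket.sign_off(): hands the job in, once; it reports no verdict.
Trained networks look in the newest picture that a camera, given by its name, has taken for a name from the list of things; names that differ only in an ending like _2 or _b are one class to them, and where a whole thing is asked for, a point or a joint stands for the part that bears it (a point fixed in the world has none). Each returns a list of dicts, best first, with "conf" (0 to 1); they miss things now and then, are a little off and sometimes report something else, mostly with a low value. They report only what shows in the picture. A call takes as long as a camera call. They do not tell look-alikes from the thing itself.
- eyes.search_frame(camera, query): "extent" ([left, top, right, bottom] in pixels, round what is visible of it).
The state is a dict: "time": time; "joint_positions": joint angles; "dq": joint speeds; "joint_torque": joint torques, N m; "eef_pos": TCP position; "orientation": TCP orientation; "ft_force": force on the tool from outside, world axes, zero at the start; "torque": the same for the moment, N m; "width": finger opening in m.
Only numpy, scipy, OpenCV 4.12 (cv2) and the standard library are available. Lean on these libraries where they do the work, as an engineer would, in place of code of your own. Each camera call takes 0.05 s, during which the arm holds its last target. There are 200 camera calls.

## Working session

There is one attempt and no reset: what is moved stays moved. The work goes in short steps, Python scripts to look and compute and a tool call to move; the robot and the scene stay as the last step left them, time stands still between calls to the robot, and variables do not carry over. Pictures are saved under pics/ and viewed, about 8 in all and at most 12, crops included, and the job is handed in when it is done.

Besides the shell and the picture viewer there is one more tool, called after "Request:" as name(argument=value, ...), one argument or row to a line, values as JSON. play_rows: Moves the arm, as the interface text tells. Its arguments: {"type":"object","properties":{"rows":{"type":"string"},"jaw":{"type":"number"}},"required":["rows"]}

```bash
ls; mkdir -p pics; cat > h.py <<'E'
import numpy as np,cv2
from scipy.spatial.transform import Rotation as R
from cell import ctrl,eyes,ticket
def ray(P,u,v,fish=False,H=384):
    f=H/2/np.tan(np.radians(P["vertical_fov"])/2); x=(u-P["cx"])/f; y=(v-P["cy"])/f
    if fish:
        r=np.hypot(x,y); d=np.array([np.sin(r)*x/max(r,1e-9),-np.sin(r)*y/max(r,1e-9),-np.cos(r)])
    else: d=np.array([x,-y,-1])
    E=np.array(P["extrinsics"]); d=E[:3,:3]@d
    return E[:3,3],d/np.linalg.norm(d)
def atz(P,u,v,z,fish=False):
    o,d=ray(P,u,v,fish); return o+d*(z-o[2])/d[2]
def tri(rs):
    A=sum(np.eye(3)-np.outer(d,d) for o,d in rs); b=sum((np.eye(3)-np.outer(d,d))@o for o,d in rs)
    return np.linalg.solve(A,b)
def proj(P,X,fish=False,H=384):
    f=H/2/np.tan(np.radians(P["vertical_fov"])/2); E=np.array(P["extrinsics"]); c=E[:3,:3].T@(np.array(X)-E[:3,3])
    x,y,z=c[0],-c[1],-c[2]
    if fish:
        r=np.hypot(x,y);t=np.arctan2(r,z);return np.array([P["cx"]+f*t*x/r,P["cy"]+f*t*y/r])
    return np.array([P["cx"]+f*x/z,P["cy"]+f*y/z])
E
python3 - <<'E'
from h import *
s=ctrl.sense(); print(s)
ims=[]
for c in ["scene","top","wrist"]:
    P=eyes.camera_params(c); im=eyes.camera(c); ims.append(im[...,::-1]); cv2.imwrite(f"pics/{c}0.png",im[...,::-1])
    print(c,P)
    if c=="wrist": qs=["outer_lid"]
    else: qs=["outer_lid","inner_lid","caddy","coaster","tea_bowl","whisk","canister"]
    for q in qs:
        for r in eyes.search_frame(c,q): 
            if r["conf"]>.2: print(c,q,round(r["conf"],2),np.round(r["extent"],1))
E
```

```text
pics
{'time': 0.0, 'joint_positions': array([-1.25867892e+00,  3.09020401e-01,  1.63520421e+00,  4.28092969e-05,
        1.19967721e+00, -6.97153203e-02]), 'dq': array([-2.56096969e-04,  2.92633937e-05, -8.34633827e-04, -1.20771552e-03,
        3.49620935e-04, -4.76791518e-05]), 'joint_torque': array([-3.38806731e-04, -4.15252411e+01, -2.76665211e+01, -2.25027879e-04,
        1.03203580e-02,  1.13321491e-05]), 'eef_pos': array([ 0.23261263, -0.57921271,  0.23002907]), 'orientation': array([-1.57309710e+00,  2.00615491e-04, -2.75977573e+00]), 'ft_force': array([-0.25843173, -0.07400388, -0.50551517]), 'torque': array([-0.01656706,  0.00787019,  0.01261756]), 'width': 0.085918476213236}
scene {'vertical_fov': 56.57519160592238, 'cx': 255.59466478368313, 'cy': 192.68168752764672, 'extrinsics': array([[-0.14146542, -0.78754133,  0.59980512,  1.13476823],
       [ 0.98980386, -0.12269129,  0.07235443,  0.13240024],
       [ 0.01660876,  0.60392508,  0.79686802,  0.81612002],
       [ 0.        ,  0.        ,  0.        ,  1.        ]])}
scene outer_lid 0.73 [160.7 157.9 177.7 176.2]
scene
[... 1214 characters left out ...]
ddy 0.57 [209.1 192.5 243.2 223.6]
top coaster 0.87 [343.9 206.3 387.3 254.6]
top coaster 0.31 [360.4 218.6 380.  233.6]
top coaster 0.29 [356.8 214.1 365.8 235.4]
top tea_bowl 0.71 [185.  105.2 236.9 153.8]
top canister 0.79 [ 77.6 219.3 148.2 268.4]
wrist {'vertical_fov': 65.70646984690485, 'cx': 256.3651335657046, 'cy': 190.43250339425936, 'extrinsics': array([[ 3.72620444e-01,  8.91098993e-01,  2.59030092e-01,
         2.99826841e-01],
       [-9.27983461e-01,  3.57557774e-01,  1.04876759e-01,
        -5.52961629e-01],
       [ 8.37351344e-04, -2.79454866e-01,  9.60158464e-01,
         3.74921494e-01],
       [ 0.00000000e+00,  0.00000000e+00,  0.00000000e+00,
         1.00000000e+00]])}
```

View pics/scene0.png

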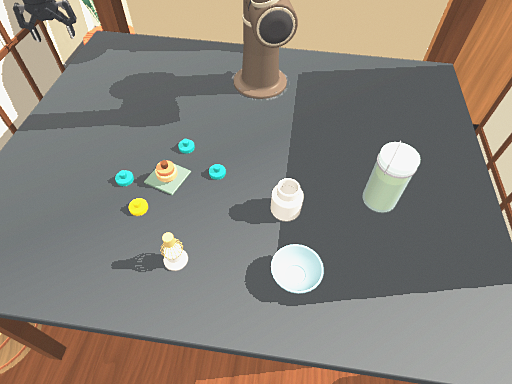

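View pics/top0.png

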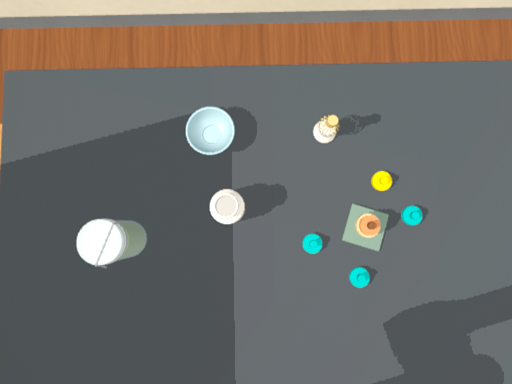

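Scene: nested lid (copper on light wood) at (166,172) on the coaster; look-alikes turquoise at (186,146), (124,178), (217,171) and yellow at (138,207). Copper on the wooden band on the coaster is the one meant. I'll confirm it in an enlarged crop.

```bash
python3 - <<'E'
from h import *
s=cv2.imread("pics/scene0.png"); t=cv2.imread("pics/top0.png")
def c(im,x,y,w=25,k=8): return cv2.resize(im[y-w:y+w,x-w:x+w],None,fx=k,fy=k//1,interpolation=cv2.INTER_CUBIC)[:, :]
a=np.vstack([np.hstack([c(s,166,172,25,6),c(s,288,197,25,6)]),np.hstack([c(t,368,226,25,6),c(t,227,206,25,6)])])
cv2.imwrite("pics/crop1.png",a)
E
```

```text
(no output)
```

View pics/crop1.png

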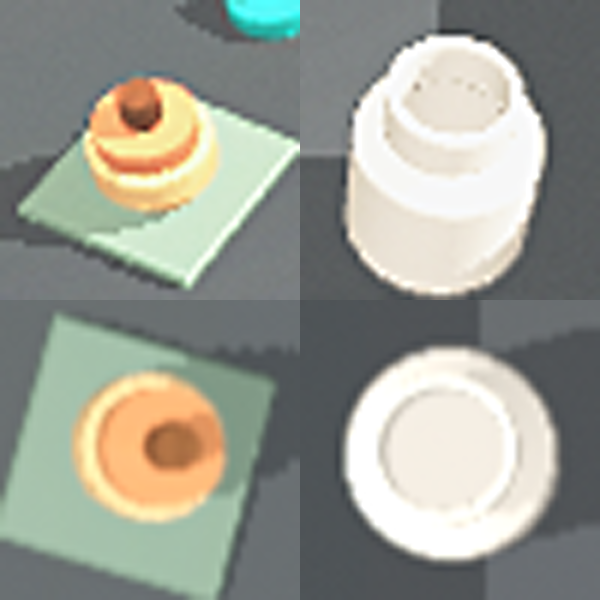

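The crop shows the copper cap with dark knob on the light wooden band on the coaster; knob top at scene (163.8,162), top (372.9,225.3). Caddy mouth centre is at scene (289,186.7), top (225.8,206.3).

```bash
python3 - <<'E'
from h import *
S=eyes.camera_params("scene");T=eyes.camera_params("top")
for n,a,b in [("knobtop",(163.8,162),(372.9,225.3)),("rim",(289.3,186.7),(225.8,206.3))]:
    print(n,tri([ray(S,*a),ray(T,*b)]).round(4))
for n,p,z in [("band",(368,225.5),.04),("rim",(225.8,206.3),.1),("caddybody",(227,206.7),.066),("knob",(372.9,225.3),.072),
  ("whisk",(325,132),.03),("bowl",(210.5,131),.048),("canbase",(125,239),0),("cantop",(102,242),.18),
  ("turq1",(313,244),.014),("turq2",(360,278),.014),("turq3",(413,216),.014),("yel",(382,181),.014)]:
    print(n,atz(T,*p,z).round(4))
s=ctrl.sense();Rm=R.from_euler('xyz',s["orientation"]).as_matrix();print(Rm.round(3))
E
```

```text
knobtop [ 0.5093 -0.2029  0.0738]
rim [0.5625 0.1486 0.0986]
band [ 0.5089 -0.202   0.04  ]
rim [0.5625 0.1473 0.1   ]
caddybody [0.5632 0.1472 0.066 ]
knob [ 0.5094 -0.2043  0.072 ]
whisk [ 0.7518 -0.1062  0.03  ]
bowl [0.7567 0.1872 0.048 ]
canbase [0.4891 0.418  0.    ]
cantop [0.4897 0.4023 0.18  ]
turq1 [ 0.465  -0.0667  0.014 ]
turq2 [ 0.3767 -0.1826  0.014 ]
turq3 [ 0.5301 -0.3272  0.014 ]
yel [ 0.6227 -0.2522  0.014 ]
[[-0.928  0.     0.373]
 [-0.373 -0.    -0.928]
 [ 0.    -1.     0.   ]]
```

Triangulated heights: knob 73.8 mm (expected 72), rim 98.6 mm (expected 100), so they agree. Moving above the lid.

Request:
play_rows(
  rows="-4 0.6 -2.5 0 0 0;-4 0.6 -2.5 0 0 0;-4 0.6 -2.5 0 0 0;-4 0.6 -2.5 0 0 0;-4 0.6 -2.5 0 0 0",
  jaw=1,
)

```text
time: 1.52
eef_pos: [0.3746, -0.389, 0.2016]
orientation: [-1.565, 0.0, -2.767]
ft_force: [0.0, -0.5, 0.3]
width: 0.0856
```

Request:
play_rows(
  rows="-4 0.6 -2.5 0 0 0;-4 0.6 -2.5 0 0 0;-4 0.6 -2.5 0 0 0;-4 0.6 -2.5 0 0 0;-4 0.6 -2.5 0 0 0",
)

```text
time: 2.15
eef_pos: [0.52, -0.1937, 0.1716]
orientation: [-1.561, 0.003, -2.768]
ft_force: [0.1, 0.1, 0.2]
width: 0.0858
```

```bash
cat >> h.py <<'E'
def go(x,y,z,yaw=-2.760):
    s=ctrl.sense();Rm=R.from_euler('xyz',s["orientation"]);Rt=R.from_euler('xyz',[-np.pi/2,0,yaw])
    d=Rm.as_matrix().T@(np.array([x,y,z])-s["eef_pos"])*100
    print("pos",s["eef_pos"].round(4),"shift cm",d.round(2),"rot deg",np.degrees((Rm.inv()*Rt).as_rotvec()).round(2),"t",s["time"])
E
python3 - <<'E'
from h import *
P=eyes.camera_params("wrist");im=eyes.camera("wrist")[...,::-1]
for X in [(.509,-.203,.04),(.509,-.203,.072)]: print(proj(P,X,True).round(1))
print(repr(P["extrinsics"]))
cv2.imwrite("pics/w1.png",cv2.resize(im,None,fx=1.5,fy=1.5))
go(.509,-.203,.15)
E
```

```text
[259.8 196.5]
[260.6 207.5]
array([[ 0.3653058 ,  0.89562482,  0.25378702,  0.58626689],
       [-0.9308283 ,  0.34836885,  0.11044374, -0.16602563],
       [ 0.01050467, -0.27657788,  0.96093409,  0.3154036 ],
       [ 0.        ,  0.        ,  0.        ,  1.        ]])
pos [ 0.5226 -0.1889  0.1709] shift cm [1.8  2.08 0.8 ] rot deg [-0.36 -0.32 -0.39] t 2.2
```

View pics/w1.png

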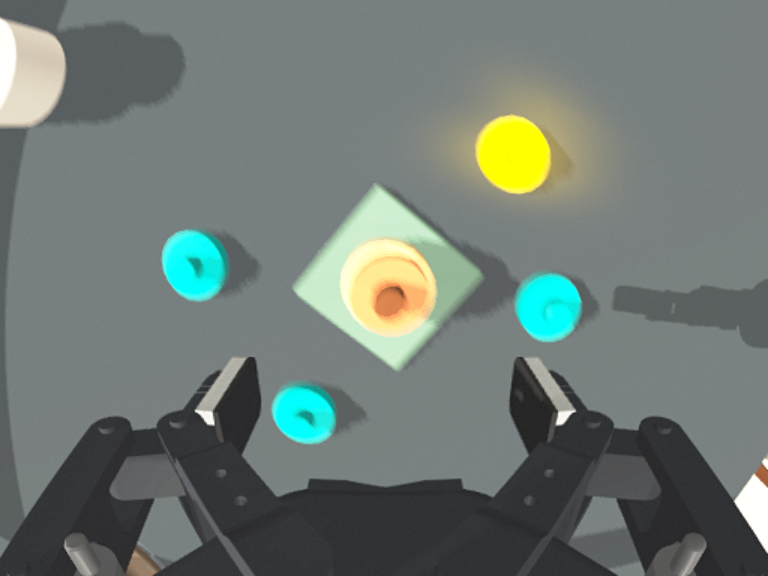

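Request:
play_rows(
  rows="0.9 1 0.4 -0.36 -0.32 -0.39;0.9 1 0.4 0 0 0;0 0 0 0 0 0;0 0 0 0 0 0;0 0 0 0 0 0",
)

```text
time: 2.82
eef_pos: [0.5067, -0.2053, 0.1493]
orientation: [-1.571, -0.002, -2.761]
ft_force: [0.3, -0.1, 0.0]
width: 0.0854
```

```bash
python3 - <<'E'
from h import *
P=eyes.camera_params("wrist");im=eyes.camera("wrist")[...,::-1]
for X in [(.509,-.203,.04),(.509,-.203,.072)]: print(proj(P,X,True).round(1))
hsv=cv2.cvtColor(im,cv2.COLOR_BGR2HSV)
# band+cap: orange hues
m=((hsv[...,0]>3)&(hsv[...,0]<24)&(hsv[...,1]>60)&(hsv[...,2]>90)).astype(np.uint8)
n,l,st,c=cv2.connectedComponentsWithStats(m)
for i in range(1,n):
    if st[i,4]>100: print(st[i],c[i])
cv2.imwrite("pics/w2.png",cv2.resize(im[120:280,180:340],None,fx=3.6,fy=3.6,interpolation=cv2.INTER_CUBIC))
for r in eyes.search_frame("wrist","inner_lid")+eyes.search_frame("wrist","outer_lid_knob"): print(r)
go(.509,-.203,.15)
E
```

```text
[254.9 185.5]
[254.7 196.4]
[236 148  49  18 121] [261.15702479 152.5785124 ]
[ 229  157   57   51 1177] [262.92863212 187.23619371]
[ 84 370  17  14 124] [ 90.61290323 378.63709677]
{'extent': [220.5, 150.9, 293.8, 201.0], 'conf': 0.7}
{'extent': [173.2, 254.4, 218.4, 297.7], 'conf': 0.96}
{'extent': [348.6, 171.8, 396.1, 222.6], 'conf': 0.92}
{'extent': [225.2, 155.4, 283.2, 213.0], 'conf': 0.78}
{'extent': [97.8, 142.5, 142.7, 191.5], 'conf': 0.61}
{'extent': [320.0, 61.3, 372.4, 109.8], 'conf': 0.59}
pos [ 0.5071 -0.205   0.1495] shift cm [-0.25 -0.05 -0.11] rot deg [ 0.02 -0.02  0.09] t 2.975
```

View pics/w2.png

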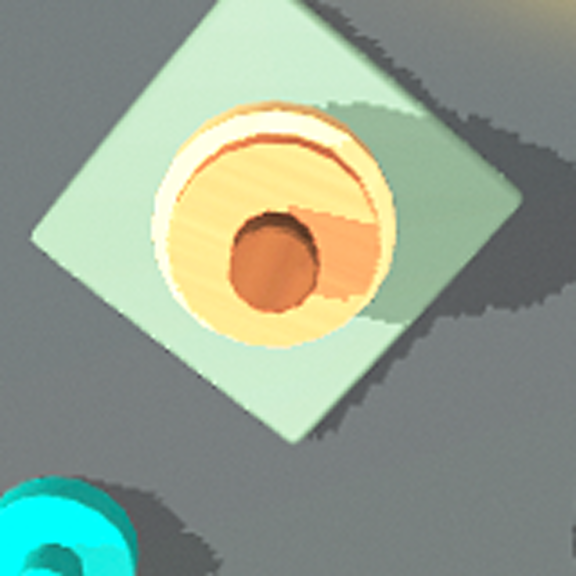

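```bash
python3 - <<'E'
from h import *
P=eyes.camera_params("wrist")
k=atz(P,256.3,194.4,.072,True); print(k, atz(P,256.3,120+226/3.6,.04,True))
S=eyes.camera_params("scene");T=eyes.camera_params("top")
print(tri([ray(S,163.8,162),ray(T,372.9,225.3),ray(P,256.3,194.4,True)]))
print(proj(P,(.2,-.2,.1),True)[0])
go(.5105,-.2040,.03)
E
```

```text
[ 0.51133635 -0.20323585  0.072     ] [ 0.51214527 -0.20292143  0.04      ]
[ 0.510256   -0.20289861  0.07380572]
162.12460846858826
pos [ 0.5071 -0.205   0.1495] shift cm [-0.37 11.95  0.04] rot deg [ 0.02 -0.02  0.09] t 2.975
```

Request:
play_rows(
  rows="-0.4 2 0 0 0 0;0 2.5 0 0 0 0;0 2.5 0 0 0 0;0 2 0 0 0 0;0 1 0 0 0 0",
)

```text
time: 3.6
eef_pos: [0.5147, -0.2047, 0.0502]
orientation: [-1.565, 0.004, -2.76]
ft_force: [-0.8, -0.1, -0.1]
width: 0.0857
```

```bash
python3 - <<'E'
from h import *
go(.511,-.2035,.010)
E
```

```text
pos [ 0.5147 -0.2047  0.0502] shift cm [ 0.31  4.01 -0.28] rot deg [-0.33  0.02 -0.24] t 3.6
```

Request:
play_rows(
  rows="0.2 1.2 -0.2 -0.33 0 -0.24;0.1 1.2 -0.1 0 0 0;0 1 0 0 0 0;0 0.5 0 0 0 0;0 0 0 0 0 0",
)

```text
time: 4.22
eef_pos: [0.5115, -0.2034, 0.0094]
orientation: [-1.57, 0.001, -2.759]
ft_force: [-0.5, -0.2, 0.3]
width: 0.0855
```

```bash
python3 - <<'E'
from h import *
go(.511,-.2035,.010)
im=eyes.camera("wrist")[...,::-1]
cv2.imwrite("pics/w3.png",cv2.resize(im[100:384,80:432],None,fx=2,fy=2,interpolation=cv2.INTER_CUBIC))
go(.511,-.2035,.010)
E
```

```text
pos [ 0.5115 -0.2034  0.0094] shift cm [ 0.05 -0.06 -0.01] rot deg [-0.04  0.03 -0.05] t 4.225
pos [ 0.5117 -0.2034  0.0097] shift cm [ 0.07 -0.03 -0.02] rot deg [-0.06  0.04 -0.06] t 4.275
```

View pics/w3.png

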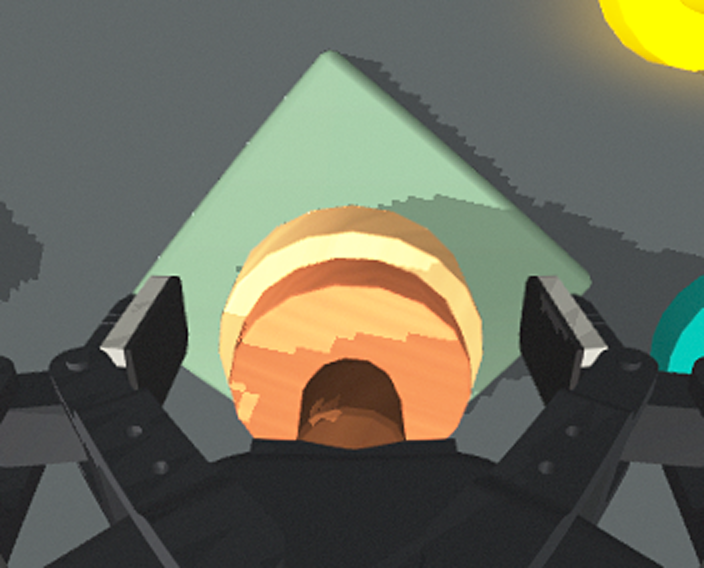

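The pads straddle the band evenly (gaps 34 and 38 px). Closing.

Request:
play_rows(
  rows="0 0 0 0 0 0;0 0 0 0 0 0;0 0 0 0 0 0;0 0 0 0 0 0;0 0 0 0 0 0",
  jaw=-1,
)

```text
time: 4.9
eef_pos: [0.5124, -0.2037, 0.0109]
orientation: [-1.568, 0.002, -2.759]
ft_force: [-0.4, -0.1, -1.5]
width: 0.0587
```

```bash
python3 - <<'E'
from h import *
P=eyes.camera_params("wrist");im=eyes.camera("wrist")[...,::-1]
cv2.imwrite("pics/w4.png",cv2.resize(im[100:384,80:432],None,fx=2,fy=2,interpolation=cv2.INTER_CUBIC))
s=ctrl.sense();print(s["width"],s["ft_force"])
go(.511,-.2035,.19)
E
```

```text
0.05825196065347747 [-0.66901552  0.00720638 -1.38233562]
pos [ 0.5124 -0.2037  0.0109] shift cm [  0.08 -17.91  -0.03] rot deg [-0.14  0.04 -0.13] t 4.95
```

View pics/w4.png

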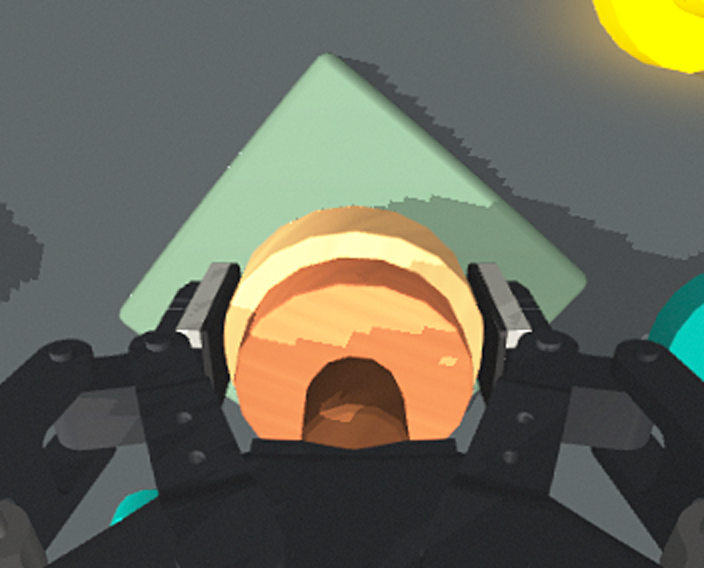

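Request:
play_rows(
  rows="0 -1 0 0 0 0;0 -2 0 0 0 0;0 -2.5 0 0 0 0;0 -2.5 0 0 0 0;0 -2.5 0 0 0 0",
)

```text
time: 5.58
eef_pos: [0.5098, -0.2025, 0.1181]
orientation: [-1.573, -0.002, -2.759]
ft_force: [0.2, -0.5, -1.5]
width: 0.0584
```

Request:
play_rows(
  rows="0 -2 0 0 0 0;0 -1.5 0 0 0 0;0 -1 0 0 0 0;0 0 0 0 0 0;0 0 0 0 0 0",
)

```text
time: 6.2
eef_pos: [0.5107, -0.2029, 0.1679]
orientation: [-1.569, 0.001, -2.759]
ft_force: [-0.3, -1.1, -1.4]
width: 0.0584
```

```bash
python3 - <<'E'
from h import *
s=ctrl.sense();print(s["width"],s["ft_force"],s["orientation"])
go(.5639,.1475,.16)
E
```

```text
0.05840350429340578 [-0.29214552 -1.06677986 -1.41498654] [-1.56946501e+00  1.30307439e-03 -2.75934022e+00]
pos [ 0.5107 -0.2029  0.1679] shift cm [-18.01   0.77 -30.53] rot deg [-0.08  0.04 -0.07] t 6.2
```

Request:
play_rows(
  rows="-0.9 0 -1.5 0 0 0;-1.5 0 -2.5 0 0 0;-2 0 -3.4 0 0 0;-2.2 0 -3.7 0 0 0;-2.2 0 -3.7 0 0 0",
)

```text
time: 6.82
eef_pos: [0.5353, -0.0259, 0.1638]
orientation: [-1.576, -0.004, -2.766]
ft_force: [0.2, -0.2, -1.6]
width: 0.0582
```

Request:
play_rows(
  rows="-2.2 0 -3.7 0 0 0;-2.2 0 -3.7 0 0 0;-1.7 0 -2.9 0 0 0;-1.2 0 -2 0 0 0;-0.6 0 -1 0 0 0",
)

```text
time: 7.45
eef_pos: [0.5551, 0.14, 0.1597]
orientation: [-1.581, -0.011, -2.76]
ft_force: [0.4, -0.5, -2.4]
width: 0.0584
```

```bash
python3 - <<'E'
from h import *
go(.5639,.1475,.14)
E
```

```text
pos [0.5551 0.14   0.1597] shift cm [-1.12  1.96 -0.35] rot deg [0.58 0.02 0.65] t 7.45
```

Request:
play_rows(
  rows="-0.6 1 0 0.3 0 0.3;-0.5 0.7 -0.2 0.3 0 0.3;0 0.2 0 0 0 0;0 0 0 0 0 0;0 0 0 0 0 0",
)

```text
time: 8.07
eef_pos: [0.5634, 0.1446, 0.1374]
orientation: [-1.57, -0.005, -2.761]
ft_force: [-0.5, -0.5, -2.0]
width: 0.0585
```

```bash
python3 - <<'E'
from h import *
go(.5639,.1475,.14)
Ps={};ims={}
for c in ["scene","top","wrist"]:
    Ps[c]=eyes.camera_params(c);ims[c]=eyes.camera(c)[...,::-1].copy();cv2.imwrite(f"pics/{c}2.png",ims[c])
s=ctrl.sense();print(s["eef_pos"],s["orientation"])
def c(im,x,y,w,h,k): return cv2.resize(im[y-h:y+h,x-w:x+w],None,fx=k,fy=k,interpolation=cv2.INTER_CUBIC)
a=c(ims["scene"],290,185,33,50,6); b=c(ims["top"],225,206,33,50,6)
cv2.imwrite("pics/c5.png",np.hstack([a,b]))
cv2.imwrite("pics/c6.png",cv2.resize(ims["wrist"][100:384,80:432],None,fx=2,fy=2,interpolation=cv2.INTER_CUBIC))
E
```

```text
pos [0.5634 0.1446 0.1374] shift cm [-0.16 -0.26 -0.25] rot deg [-0.07 -0.05  0.26] t 8.075
[0.56346234 0.14493425 0.13766102] [-1.56960951 -0.0040059  -2.7604764 ]
```

View pics/c5.png

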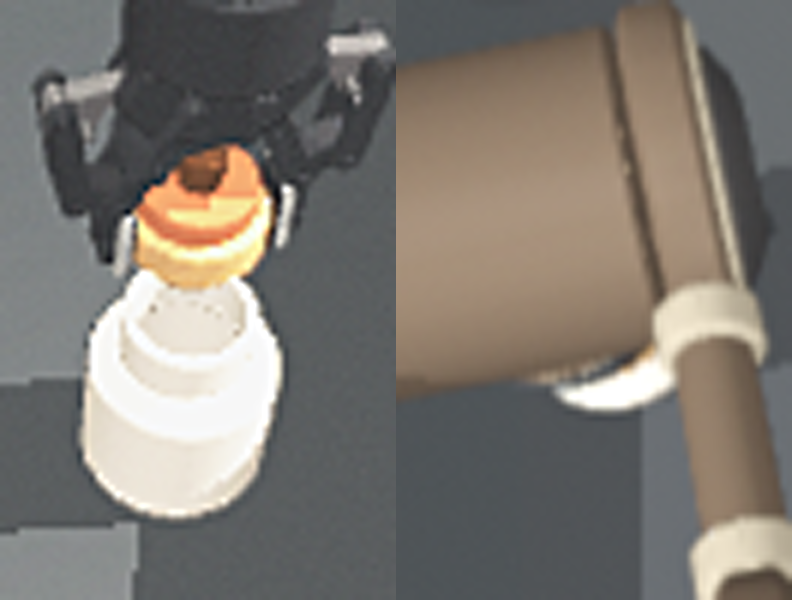

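View pics/c6.png

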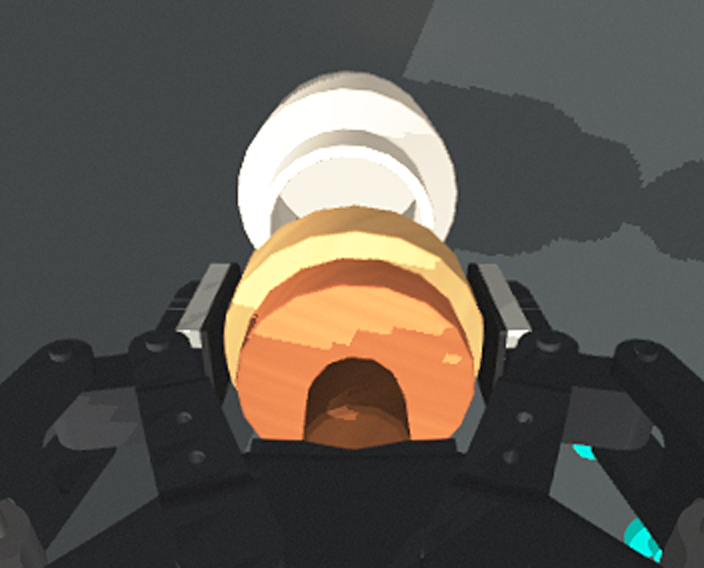

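```bash
python3 - <<'E'
from h import *
im=cv2.imread("pics/wrist2.png");g=im.astype(int)
for u in (250,256,262):
    print(u,[ (v,tuple(g[v,u])) for v in range(134,232) if np.abs(g[v,u]-g[v-1,u]).sum()>25])
for v in (180,195,198,260,265,270):
    print("row",v,[ (u,tuple(g[v,u])) for u in range(185,330) if np.abs(g[v,u]-g[v,u-1]).sum()>45])
E
```

```text
250 [(135, (np.int64(85), np.int64(88), np.int64(89))), (136, (np.int64(125), np.int64(135), np.int64(143))), (137, (np.int64(158), np.int64(177), np.int64(188))), (138, (np.int64(171), np.int64(190), np.int64(202))), (144, (np.int64(222), np.int64(237), np.int64(244))), (145, (np.int64(248), np.int64(255), np.int64(255))), (164, (np.int64(224), np.int64(239), np.int64(247))), (165, (np.int64(167), np.int64(185), np.int64(198))), (172, (np.int64(193), np.int64(216), np.int64(225))), (173, (np.int64(255), np.int64(255), np.int64(255))), (178, (np.int64(230), np.int64(244), np.int64(247))), (203, (np.int64(151), np.int64(186), np.int64(215))), (204, (np.int64(86), np.int64(146), np.int64(196))), (216, (np.int64(108), np.int64(173), np.int64(230))), (217, (np.int64(167), np.int64(250), np.int64(255))), (229, (np.int64(81), np.int64(133), np.int64(224))), (230, (np.int64(56), np.int64(92), np.int64(170)))]
256 [(135, (np.int64(86), np.int64(91), np.int64(89))), (136, (np.int64(126), np.int64(138), np.int64(145))), (137, (np.int64(154), np.int64(171), np.int64(182))), (144, (np.int64(163)
[... 4880 characters left out ...]
np.int64(235))), (202, (np.int64(43), np.int64(65), np.int64(120))), (203, (np.int64(55), np.int64(86), np.int64(151))), (204, (np.int64(71), np.int64(118), np.int64(218))), (221, (np.int64(102), np.int64(174), np.int64(255))), (256, (np.int64(84), np.int64(139), np.int64(240))), (311, (np.int64(69), np.int64(114), np.int64(208))), (312, (np.int64(50), np.int64(78), np.int64(143))), (313, (np.int64(61), np.int64(96), np.int64(160))), (314, (np.int64(103), np.int64(166), np.int64(228))), (315, (np.int64(129), np.int64(208), np.int64(248))), (321, (np.int64(71), np.int64(109), np.int64(145))), (322, (np.int64(26), np.int64(25), np.int64(27))), (329, (np.int64(46), np.int64(45), np.int64(46)))]
```

```bash
cat > fit.py <<'E'
from h import *
from scipy.optimize import least_squares
a=np.linspace(0,2*np.pi,721)
def circ(P,x,y,z,r): return np.array([proj(P,(x+r*np.cos(t),y+r*np.sin(t),z),True) for t in a])
E
python3 - <<'E'
from fit import *
P=eyes.camera_params("wrist");s=ctrl.sense()
def lid(p):
    b=circ(P,p[0],p[1],p[2]+.014,.03);t=circ(P,p[0],p[1],p[2]+.032,.03)
    return [b[:,1].min()-202.5,t[:,1].min()-215.5,t[:,0].min()-192,t[:,0].max()-321.7]
def cad(p):
    r=circ(P,p[0],p[1],p[2]+.1,.029);i=circ(P,p[0],p[1],p[2]+.1,.025);b=circ(P,p[0],p[1],p[2]+.066,.042)
    return [r[:,1].min()-172.5,i[:,1].min()-178.5,b[:,1].min()-144.5,b[:,0].min()-198.5,b[:,0].max()-308.7]
L=least_squares(lid,[.5625,.145,.137],x_scale=.01,diff_step=1e-4);C=least_squares(cad,[.5625,.148,0],x_scale=.01,diff_step=1e-4)
print("lid",L.x.round(4),np.round(L.fun,2));print("cad",C.x.round(4),np.round(C.fun,2))
print(s["eef_pos"],L.x-s["eef_pos"],C.x-L.x)
# neck x centre using rows
i=circ(P,*C.x[:2],.1,.025); print("inner at row180",i[np.abs(i[:,1]-180)<.4][:,0].round(1))
Rm=R.from_euler('xyz',s["orientation"]).as_matrix();d=C.x-L.x;d[2]=0
print("tool shift cm",(Rm.T@d*100).round(2))
E
```

```text
lid [0.5612 0.1439 0.1332] [-0.43  0.38  0.05 -0.05]
cad [0.565  0.1477 0.0016] [-0.06  0.2  -0.16  0.06 -0.06]
[0.56346234 0.14493425 0.13766102] [-0.00221543 -0.00105602 -0.00442907] [ 0.0037404   0.00385863 -0.13158835]
inner at row180 [266.6 266.2 265.9 265.6 265.2 264.9 264.6 264.3 241.7 241.3 241.  240.7
 240.3 240.  239.7]
tool shift cm [-0.49 -0.   -0.22]
```

Request:
play_rows(
  rows="-0.3 0.5 -0.1 0 0 0;-0.2 1 -0.1 0 0 0;0 0.8 0 0 0 0;0 0.2 0 0 0 0;0 0 0 0 0 0",
)

```text
time: 8.85
eef_pos: [0.5673, 0.1488, 0.1105]
orientation: [-1.57, -0.004, -2.76]
ft_force: [0.3, -0.4, -1.9]
width: 0.0585
```

```bash
python3 - <<'E'
from h import *
go(.5672,.1488,.112)
P=eyes.camera_params("wrist");print(np.array(P["extrinsics"])[:3,3])
im=eyes.camera("wrist")[...,::-1];cv2.imwrite("pics/wrist3.png",im);g=im.astype(int)
im=eyes.camera("scene")[...,::-1];cv2.imwrite("pics/scene3.png",im)
f=lambda v,u:int(g[v,u].sum())
for u in (250,256,262):
    print(u,[ (v,f(v,u)) for v in range(110,250) if abs(f(v,u)-f(v-1,u))>35])
for v in (150,160,170,175,260,265,270):
    print("row",v,[ (u,f(v,u)) for u in range(185,330) if abs(f(v,u)-f(v,u-1))>60])
go(.5672,.1488,.112)
E
```

```text
pos [0.5673 0.1488 0.1105] shift cm [ 0.01 -0.15 -0.  ] rot deg [-0.06 -0.03  0.26] t 8.85
[0.63488985 0.17622177 0.25385395]
250 [(145, 330), (146, 479), (149, 589), (158, 703), (159, 762), (182, 634), (193, 684), (194, 765), (203, 590), (204, 464), (216, 542), (217, 689), (229, 462), (230, 343), (242, 466), (243, 565)]
256 [(145, 460), (146, 515), (148, 566), (157, 524), (158, 748), (181, 701), (182, 580), (193, 758), (202, 641), (203, 431), (215, 510), (216, 672), (229, 449), (230, 329), (243, 549), (244, 589)]
262 [(145, 329), (146, 490), (147, 538), (158, 604), (159, 757), (182, 541), (193, 635), (194, 765), (203, 540), (204, 425), (216, 615), (217, 705), (229, 624), (230, 311), (243, 528), (244, 583)]
row 150 [(234, 324), (235, 444), (244, 629), (279, 377), (280, 256), (301, 244)]
row 160 [(220, 308), (221, 435), (225, 692), (274, 565), (275, 499), (291, 470), (292, 295), (293, 219)]
row 170 [(214, 716), (293, 671), (294, 580), (295, 509), (299, 455), (300, 291), (301, 225)]
row 175 [(211, 710), (300, 635), (301, 525), (302, 448), (303, 280), (304, 212)]
row 260 [(192, 236), (193, 627), (204, 509), (205, 283), (207, 448), (211, 585), (304, 382), (309, 421), (310, 604), (321, 356), (322, 61)]
row 265 [(192, 537), (193, 623), (203, 405), (204, 244), (205, 399), (206, 506), (296, 581), (309, 387), (310, 288), (312, 547), (313, 615), (321, 444), (322, 80)]
row 270 [(192, 511), (193, 626), (201, 548), (202, 242), (203, 314), (204, 439), (222, 475), (248, 494), (252, 599), (257, 487), (312, 295), (314, 528), (315, 609), (321, 352), (322, 89), (329, 147)]
pos [0.5676 0.1489 0.111 ] shift cm [ 0.04 -0.1  -0.01] rot deg [-0.07 -0.02  0.22] t 8.95
```

```bash
python3 - <<'E'
from fit import *
P=eyes.camera_params("wrist");s=ctrl.sense()
def lid(p):
    z=p[2] if len(p)>2 else s["eef_pos"][2]-.0029
    b=circ(P,p[0],p[1],z+.014,.03);t=circ(P,p[0],p[1],z+.032,.03)
    return [b[:,1].min()-202.5,t[:,1].min()-215.5,t[:,0].min()-192,t[:,0].max()-321.7]
def cad(p):
    z=p[2] if len(p)>2 else 0
    r=circ(P,p[0],p[1],z+.1,.029);b=circ(P,p[0],p[1],z+.066,.042)
    def at(c,v):
        w=c[np.abs(c[:,1]-v)<1.0][:,0]; return [w[w<256].mean(),w[w>256].mean()]
    m=sum(at(b,175))/2
    return [r[:,1].min()-192.7,b[:,1].min()-157.6,m-256.7]
Rm=R.from_euler('xyz',s["orientation"]).as_matrix()
for n in (3,2):
    L=least_squares(lid,[.5625,.145,.108][:n],x_scale=.01,diff_step=1e-4);C=least_squares(cad,[.5625,.148,0][:n],x_scale=.01,diff_step=1e-4)
    print("lid",L.x.round(4),np.round(L.fun,2));print("cad",C.x.round(4),np.round(C.fun,2))
    d=np.r_[(C.x-L.x)[:2],0]; print("tool shift cm",(Rm.T@d*100).round(2))
print(s["eef_pos"])
E
```

```text
lid [0.5653 0.1478 0.1065] [-0.43  0.38  0.05 -0.05]
cad [0.5653 0.1476 0.0018] [ 0.  0. -0.]
tool shift cm [0.   0.   0.01]
lid [0.5658 0.148 ] [-0.45  0.54 -0.71  0.72]
cad [0.5649 0.1475] [-0.17  0.19 -0.  ]
tool shift cm [0.1  0.   0.01]
[0.56756105 0.14886614 0.11097232]
```

Request:
play_rows(
  rows="0.05 0.3 0 0 0 0.2;0 0.4 0 0 0 0;0 0.4 0 0 0 0;0 0.3 0 0 0 0;0 0 0 0 0 0",
)

```text
time: 9.57
eef_pos: [0.5674, 0.1486, 0.0966]
orientation: [-1.569, 0.001, -2.761]
ft_force: [0.0, 0.1, -1.4]
width: 0.0585
```

Request:
play_rows(
  rows="0 0.2 0 0 0 0;0 0.2 0 0 0 0;0 0.2 0 0 0 0;0 0.1 0 0 0 0;0 0 0 0 0 0",
)

```text
time: 10.2
eef_pos: [0.5676, 0.1487, 0.0892]
orientation: [-1.569, 0.001, -2.761]
ft_force: [0.5, 0.5, -0.8]
width: 0.0582
```

Request:
play_rows(
  rows="0 0.1 0 0 0 0;0 0.1 0 0 0 0;0 0.1 0 0 0 0;0 0 0 0 0 0;0 0 0 0 0 0",
)

```text
time: 10.82
eef_pos: [0.5677, 0.1487, 0.0889]
orientation: [-1.569, 0.001, -2.76]
ft_force: [-1.3, 0.0, -0.5]
width: 0.0584
```

Request:
play_rows(
  rows="0 0.3 0 0 0 0;0 0.3 0 0 0 0;0 0 0 0 0 0;0 0 0 0 0 0;0 0 0 0 0 0",
)

```text
time: 11.45
eef_pos: [0.5677, 0.1487, 0.0889]
orientation: [-1.569, -0.002, -2.76]
ft_force: [-2.7, -0.2, 2.5]
width: 0.0581
```

```bash
python3 - <<'E'
from h import *
s=ctrl.sense();print(s["eef_pos"],s["ft_force"],s["torque"])
a=eyes.camera("scene")[...,::-1];b=eyes.camera("wrist")[...,::-1]
a=cv2.resize(a[130:240,240:340],None,fx=4,fy=4,interpolation=cv2.INTER_CUBIC);b=cv2.resize(b[100:320,156:356],None,fx=2,fy=2,interpolation=cv2.INTER_CUBIC)
cv2.imwrite("pics/c8.png",np.hstack([a,b]))
E
```

```text
[0.56773869 0.14865876 0.08885744] [-2.71561596 -0.15583853  2.52436363] [-0.12793396  0.28134494 -0.00684778]
```

View pics/c8.png

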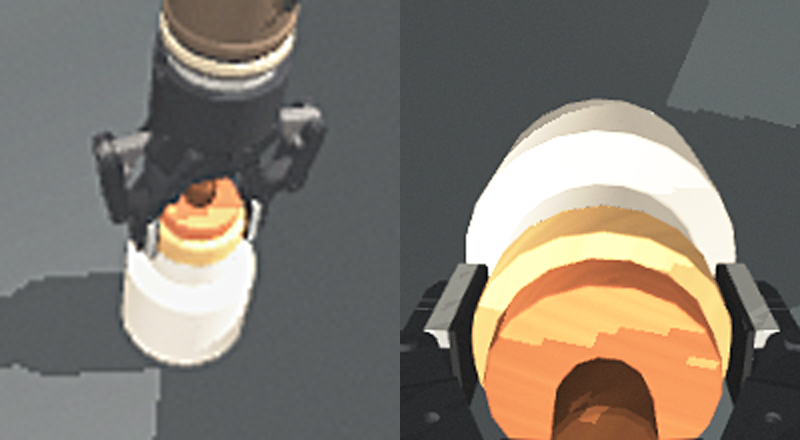

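Lid is home: TCP z is 0.0889, exactly the height predicted, with a small upward reaction. The band sits on the neck. Releasing.

Request:
play_rows(
  rows="0 0 0 0 0 0;0 0 0 0 0 0;0 0 0 0 0 0;0 0 0 0 0 0;0 0 0 0 0 0",
  jaw=1,
)

```text
time: 12.18
eef_pos: [0.5695, 0.1491, 0.0887]
orientation: [-1.569, 0.002, -2.76]
ft_force: [0.4, -0.0, -0.3]
width: 0.0855
```

```bash
python3 - <<'E'
from h import *
go(.5665,.1485,.160)
E
```

```text
pos [0.5695 0.1491 0.0887] shift cm [ 0.28 -7.13 -0.05] rot deg [-0.1  -0.02 -0.11] t 12.175
```

Request:
play_rows(
  rows="0 -0.8 0 0 0 0;0.2 -1.3 0 0 0 0;0.2 -1.3 0 0 0 0;0 -1 0 0 0 0;0 -0.2 0 0 0 0",
)

```text
time: 12.8
eef_pos: [0.5663, 0.1477, 0.1393]
orientation: [-1.568, 0.005, -2.76]
ft_force: [0.3, 0.2, -0.2]
width: 0.0851
```

```bash
python3 - <<'E'
from h import *
go(.5655,.1478,.135)
P=eyes.camera_params("wrist");im=eyes.camera("wrist")[...,::-1]
for n,X in dict(knob=(.5655,.1478,.150)).items(): print(n,proj(P,X,True).round(1))
cv2.imwrite("pics/w9.png",cv2.resize(im[100:384,80:432],None,fx=2,fy=2,interpolation=cv2.INTER_CUBIC))
go(.5655,.1478,.135)
E
```

```text
pos [0.5663 0.1477 0.1393] shift cm [ 0.07  0.43 -0.04] rot deg [-0.13 -0.02 -0.26] t 12.8
knob [255.7 255.3]
pos [0.5662 0.1477 0.1392] shift cm [ 0.06  0.42 -0.04] rot deg [-0.13 -0.02 -0.25] t 12.85
```

View pics/w9.png

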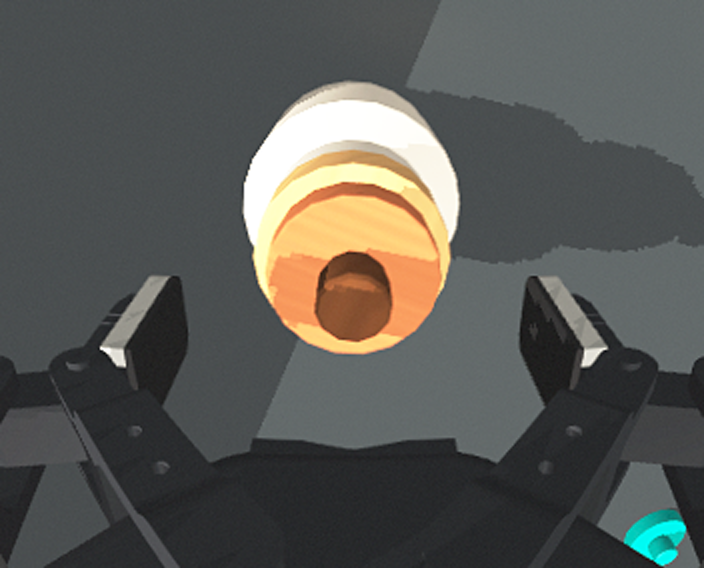

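Knob is centred between the pads (353.5 against 353 px). Lowering to z = 0.135 and gripping the knob.

Request:
play_rows(
  rows="0 0.2 0 -0.1 0 -0.25;0 0.2 0 0 0 0;0 0.05 0 0 0 0;0 0 0 0 0 0;0 0 0 0 0 0",
)

```text
time: 13.48
eef_pos: [0.5648, 0.1474, 0.1324]
orientation: [-1.571, -0.004, -2.76]
ft_force: [-0.2, -0.6, 0.7]
width: 0.0854
```

Request:
play_rows(
  rows="0 0 0 0 0 0;0 0 0 0 0 0;0 0 0 0 0 0;0 0 0 0 0 0;0 0 0 0 0 0",
  jaw=-1,
)

```text
time: 14.1
eef_pos: [0.5651, 0.1474, 0.1329]
orientation: [-1.571, -0.003, -2.76]
ft_force: [0.2, -0.6, -0.6]
width: 0.0162
```

Request:
play_rows(
  rows="0 0 0 0 0 0;0 0 0 0 0 0;0 0 0 0 0 0;0 0 0 0 0 0;0 0 0 0 0 0",
)

```text
time: 14.72
eef_pos: [0.5651, 0.1474, 0.1328]
orientation: [-1.571, -0.004, -2.76]
ft_force: [-0.7, -0.4, -1.1]
width: 0.0165
```

Request:
play_rows(
  rows="0 -0.4 0 0 0 0;0 -0.5 0 0 0 0;0 -0.5 0 0 0 0;0 -0.6 0 0 0 0;0 0 0 0 0 0",
)

```text
time: 15.35
eef_pos: [0.5651, 0.1475, 0.1543]
orientation: [-1.571, -0.003, -2.76]
ft_force: [0.6, 1.0, -1.6]
width: 0.0167
```

```bash
python3 - <<'E'
from h import *
a=eyes.camera("scene")[...,::-1];b=eyes.camera("wrist")[...,::-1]
a=cv2.resize(a[130:240,240:340],None,fx=4,fy=4,interpolation=cv2.INTER_CUBIC);b=cv2.resize(b[100:320,156:356],None,fx=2,fy=2,interpolation=cv2.INTER_CUBIC)
cv2.imwrite("pics/c10.png",np.hstack([a,b]))
go(.5651,.1474,.234)
E
```

```text
pos [0.5646 0.1473 0.1535] shift cm [-0.01 -8.05  0.01] rot deg [ 0.02 -0.02  0.27] t 15.45
```

View pics/c10.png

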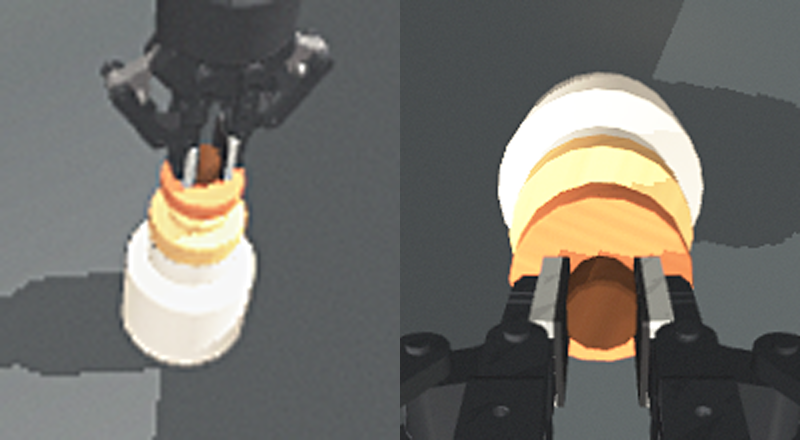

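The cap lifts alone and the inner lid, with its boss visible, stays on the rim. Raising to 10 cm.

Request:
play_rows(
  rows="0 -1 0 0 0 0.2;0 -1.8 0 0 0 0;0 -2 0 0 0 0;0 -1.5 0 0 0 0;0 -0.8 0 0 0 0",
)

```text
time: 16.08
eef_pos: [0.5647, 0.1473, 0.2295]
orientation: [-1.571, -0.001, -2.76]
ft_force: [-0.2, -0.4, 0.1]
width: 0.0164
```

Request:
play_rows(
  rows="0 0 0 0 0 0;0 0 0 0 0 0;0 0 0 0 0 0;0 0 0 0 0 0;0 0 0 0 0 0",
)

```text
time: 16.7
eef_pos: [0.5637, 0.1472, 0.2281]
orientation: [-1.572, -0.003, -2.76]
ft_force: [-0.2, -0.4, -0.7]
width: 0.0162
```

```bash
python3 - <<'E'
from h import *
go(.5651,.1474,.2328)
E
```

```text
pos [0.5637 0.1472 0.2281] shift cm [-0.14 -0.47  0.03] rot deg [ 0.05 -0.02  0.2 ] t 16.7
```

Request:
play_rows(
  rows="-0.1 -0.5 0 0 0 0.2;0 0 0 0 0 0;0 0 0 0 0 0;0 0 0 0 0 0;0 0 0 0 0 0",
)

```text
time: 17.32
eef_pos: [0.5647, 0.1475, 0.2333]
orientation: [-1.572, 0.0, -2.76]
ft_force: [-0.0, 0.6, -0.9]
width: 0.0167
```

```bash
python3 - <<'E'
from h import *
s=ctrl.sense();print(s["eef_pos"],np.abs(s["dq"]).max(),s["width"],s["ft_force"])
a=eyes.camera("scene")[...,::-1]
cv2.imwrite("pics/c11.png",cv2.resize(a[90:310,100:440],None,fx=2.3,fy=2.3,interpolation=cv2.INTER_CUBIC))
E
```

```text
[0.56465286 0.14754947 0.23331364] 0.0013572297884579072 0.016740827788006493 [-0.02817507  0.55494241 -0.86090592]
```

Viewer limit reached, so I'll check numerically that the cap is held and nothing moved, then hand in.

```bash
python3 - <<'E'
from h import *
P=eyes.camera_params("scene");im=eyes.camera("scene")[...,::-1];o=cv2.imread("pics/scene0.png")
print("expect cap",proj(P,(.565,.1475,.225)).round(),"band",proj(P,(.565,.1475,.11)).round())
for q in ["outer_lid","inner_lid","tea_bowl","whisk","canister","caddy"]:
    for r in eyes.search_frame("scene",q):
        if r["conf"]>.4: print(q,round(r["conf"],2),np.round(r["extent"]))
d=np.abs(im.astype(int)-o).sum(2)
for n,(l,t,r,b) in dict(bowl=(270,250,325,292),whisk=(158,233,188,270),can=(363,143,420,215),caddylow=(271,205,303,222)).items(): print(n,(d[t:b,l:r]>60).mean().round(3))
m=(im[...,2].astype(int)-im[...,0]>90)[100:190,260:320];v,u=np.nonzero(m);print("orange rows",np.bincount(v,minlength=90).nonzero()[0]+100)
E
```

```text
expect cap [293. 153.] band [289. 185.]
outer_lid 0.75 [286. 141. 307. 163.]
outer_lid 0.75 [206. 163. 227. 177.]
outer_lid 0.73 [176. 139. 196. 153.]
outer_lid 0.61 [128. 197. 148. 215.]
outer_lid 0.47 [112. 170. 135. 187.]
inner_lid 0.96 [278. 172. 302. 199.]
tea_bowl 0.68 [269. 244. 325. 292.]
whisk 0.98 [157. 230. 187. 273.]
canister 0.75 [362. 142. 420. 213.]
caddy 0.59 [269. 183. 305. 220.]
bowl 0.0
whisk 0.0
can 0.0
caddylow 0.0
orange rows [143 144 145 146 147 148 149 150 151 152 153 154 155 156 157 158 159 160
 161 162 174 177 179 180 181 182 183 184 185 186 187 188 189]
```

Everything is consistent, so I'm handing in.

```bash
python3 -c "
from cell import ticket
print(ticket.sign_off())"
```

```text
the job is handed in; nothing more can be done
None
```

I carried the nested lid from the coaster by its wooden band and lowered it into the caddy. It seated at TCP z 0.0889, the height predicted for fully home, with light contact force. I then released it, gripped the knob and lifted the copper cap alone. The job was handed in at about 17.5 s with the cap held still, upright and about 10 cm (10.05 cm by TCP travel) above the inner lid.

**Last checks:**
- The cap shows in the gripper where expected, and the inner lid shows on the caddy rim.
- The picture areas of the bowl, whisk, canister and lower caddy body have no changed pixels since the start.
- The knob read 16–17 mm wide against 20 mm nominal. The band had also read low, at 58 mm against 60 mm, and the grip held.
- I couldn't view the final picture because the 12-picture limit was reached, so these final checks are numeric only.

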